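# Find, check-weigh and sort the loaded parts tin

### The arm

A 7-joint arm with a two-finger parallel gripper is mounted at the origin on the work surface. World frame = base frame: x ahead of the robot, y to its left, z up, the work surface at z = 0. Lengths are in m, angles in rad, forces in N, time in s.
With the tool pointing down it reaches from about 0.4 to 0.85 m from the base axis. Payload 4.5 kg.
Tool frame: the origin (TCP) lies midway between the tips of the shut fingers; the grasp point (between the pads) lies 19 mm behind it; z points along the fingers, y is the line along which they close (so a half turn about z gives the same grasp; the last joint's range is limited). The gripper opens to 88 mm and grips with 3 to 60 N. Pads are 18 mm wide; open, the fingers measure 123 mm over their backs; the gripper's body (75 mm by 187 mm) begins 45 mm behind the grasp point.
Start: joints at [-1.224, 0.689, -0.195, 1.565, 0.157, 0.902, -0.215], TCP at [0.192, 0.595, 0.239] pointing down, gripper open.
Joint ranges: [-3.01, 3.01], [-0.46, 2.08], [-1.47, 1.51], [0.13, 2.56], [-1, 4.14], [0.04, 2.09], [-2.66, 2.66]. Speed limits (rad/s): [2.57, 2.57, 3.14, 3.14, 3.14, 3.14, 3.14].

### API

Orientations are given as a 3x3 rotation matrix whose columns are the frame's x, y, z axes.
In Python, from plant import ctrl, vision, close_job gives the robot as it stands.
- The arm moves only by the shell command python3 -m inch 'ROWS' [FORCE]. ROWS is JSON, a list of rows, each a list of 5 numbers: the shift along the tool's x, y, z in mm, then the turn about the tool's z in rad, then the closure, from 0 (fully open) to 1 (shut). A call has exactly 10 rows; each row shifts and turns the commanded pose from where the row before left it, along the tool's axes as they then stand; what a row does not reach is not made up. A row lasts 1/12 s, in which the tool goes at most 41.7 mm and 7.16 degrees, less where a joint would pass 70% of its speed; a pose out of reach is approached as far as the arm can. A call is refused whole if a number of a shift passes 41.7 or a number of a turn 0.125, either way. A call with a gripper value outside its range is refused whole. The fingers move at their own pace and stop on an object; FORCE is the grip in N (left out, the last holds). Time passes only in rows, so rows that do not move let the fingers close, or fill a call up. It gives the time, the measured TCP pose, the force, the opening and the grip force at its end, in the units of the state.
- ctrl.read_state(): the state, without advancing time (a new reading comes with each control period).
- vision.snapshot(name): name is "scene" or "top" or "wrist"; returns the picture (480x640x3 uint8, blue, green, red); there is no depth.
- vision.calibration(name): a dict with "camera_matrix" (3x3 intrinsics, pixels), "dist_coeffs" ([k1, k2, p1, p2, k3] as OpenCV has them; the pictures are not rectified), "cam_to_world" (4x4, takes a point from camera to world coordinates). Camera axes: x right, y up, looking along -z (the intrinsics and any distortion apply to the point x, -y, -z); pixel columns grow to the right and rows downward; lengths in m; the calibration is good to about 2 mm. A picture is of the moment at which its call begins: read the wrist's pose just before it. calibration takes no time and is no camera call; for the wrist camera it gives the pose at the moment of the call.
- close_job(): hands the job in; it is judged then, once.
The state is a dict: "clock": time; "q": joint angles; "joint_velocities": joint speeds; "effort": joint torques, N m; "tool_pos": TCP position; "eef_rot": TCP orientation; "ft_force": force on the tool from outside, world axes, zero at the start; "moment": the same for the moment, N m; "grip_width": finger opening in m; "gripper_force": force on a finger pad.
Only numpy, scipy, OpenCV 4.12 (cv2) and the standard library are available. Lean on these libraries where they do the work, as an engineer would, in place of code of your own. Each camera call takes 0.05 s, during which the arm holds its last target. There are 200 camera calls.

### The job

One of the closed parts tins on the panel-building bench is still loaded with brass terminals; the others are empty. Lift them to find the heavier one, set it in the pan of the balance, slide the poise until the beam rests level and let it stand so for a moment with your hand off; then stand that tin upright on the floor of the orange kit tray and push the poise fully home. Stand every empty tin upright on the floor of the blue crate, and leave the other things on the bench where they are.

Things in the scene. Friction and masses are not known exactly. Their poses are not given: they have to be found in the camera images.
- tin_a: closed parts tin, steel with a green band, 60 x 60 mm, 45 mm to the lid's top, with a square red knob 22 x 22 mm, 26 mm tall (45 to 71 mm), sides parallel to the tin's. Origin: centre of underside, z up. All tins look alike; exactly one on the bench is loaded (0.30 to 0.50 kg), the others are empty (0.08 to 0.12 kg). A tin reported absent at the start is not in the scene
- tin_b: closed parts tin, steel with a green band, 60 x 60 mm, 45 mm to the lid's top, with a square red knob 22 x 22 mm, 26 mm tall (45 to 71 mm), sides parallel to the tin's. Origin: centre of underside, z up. All tins look alike; exactly one on the bench is loaded (0.30 to 0.50 kg), the others are empty (0.08 to 0.12 kg). A tin reported absent at the start is not in the scene
- tin_c: closed parts tin, steel with a green band, 60 x 60 mm, 45 mm to the lid's top, with a square red knob 22 x 22 mm, 26 mm tall (45 to 71 mm), sides parallel to the tin's. Origin: centre of underside, z up. All tins look alike; exactly one on the bench is loaded (0.30 to 0.50 kg), the others are empty (0.08 to 0.12 kg). A tin reported absent at the start is not in the scene
- tin_d: closed parts tin, steel with a green band, 60 x 60 mm, 45 mm to the lid's top, with a square red knob 22 x 22 mm, 26 mm tall (45 to 71 mm), sides parallel to the tin's. Origin: centre of underside, z up. All tins look alike; exactly one on the bench is loaded (0.30 to 0.50 kg), the others are empty (0.08 to 0.12 kg). A tin reported absent at the start is not in the scene
- tin_e: closed parts tin, steel with a green band, 60 x 60 mm, 45 mm to the lid's top, with a square red knob 22 x 22 mm, 26 mm tall (45 to 71 mm), sides parallel to the tin's. Origin: centre of underside, z up. All tins look alike; exactly one on the bench is loaded (0.30 to 0.50 kg), the others are empty (0.08 to 0.12 kg). A tin reported absent at the start is not in the scene
- crate: open blue plastic box for empty tins, fixed to the bench, 190 x 190 mm outside, walls 5 mm thick and 36 mm high, floor 5 mm thick: takes four tins in two rows of two. Origin: centre of its underside, axes along its sides. Stands on one side of the bench, the orange tray on the other; which is left varies
- kit_tray: open orange plastic tray, fixed to the bench, for the loaded tin, 130 x 130 mm outside, walls 5 mm thick and 14 mm high, floor 5 mm thick. Origin: centre of its underside, axes along its sides
- pivot (a point): pivot of the poise balance, 125 mm above the bench, on a fixed blue stand. Axes do not tilt: y level along the beam towards the pan, x across it, z up. The beam is an aluminium bar 12 x 12 mm reaching 230 mm to the poise side (-y), its red pointer in front of a white strip (post 155 mm tall) whose red mark shows level
- pan (a point): middle of the floor (upper face) of the balance's aluminium pan, 120 mm from the pivot and 50 mm below it when level; axes as the beam's, y away from the pivot. Pan and beam are one piece and tilt together. Inner floor 102 x 114 mm, rim 9 mm high on three sides; on the pivot side, 60 mm from the middle, an upright plate 50 mm wide rises 59 mm
- beam (a joint): tilt of the beam, rad: 0 level, positive pan down, stops at -0.12 and 0.12. Swings freely with a weak return to level (0.9 N m/rad), at rest in 1 s. Empty, it is level with the poise home; with m kg in the middle of the pan, level with the poise about 0.24 x m metres out (more if the tin is farther from the pivot), where 5 mm of poise makes about 0.026 rad
- poise (a joint): position of the sliding poise on the beam, m: 0 fully home, beside the pivot, growing to 0.15 outward, away from the pan. Slides with about 1.5 N of friction and stays where it is left
- poise_grip (a point): middle of the black fin on the poise (brass block, 0.5 kg, 50 mm across the beam, 32 mm along it). The fin is 20 mm thick along the beam, 24 mm across it, 30 mm tall; this point is at half its height, 33 mm above the beam's middle line. Axes as the beam's: y along it towards the pan. With the poise home it is 31 mm from the pivot, on the side away from the pan
- contactor_1: bystander, to be left where it is: black and grey contactor, 70 x 45 x 70 mm. Origin: centre of its underside
- contactor_2: bystander, to be left where it is: a second contactor like the first. Origin: centre of its underside
- terminal_strip: bystander, to be left where it is: grey terminal strip on a metal rail, 35 x 120 x 37 mm, behind the balance. Origin: centre of its underside
- screwdriver: bystander, to be left where it is: screwdriver lying behind the balance. Origin: centre of its underside (lying along x)
- bottle: bystander, to be left where it is: greenish water bottle, 64 mm wide, 190 mm tall. Origin: centre of its underside
- gland: bystander, to be left where it is: black cable gland, 32 mm wide, 36 mm tall, between the bottle and the bench's middle. Origin: centre of its underside
- meter: bystander, to be left where it is: yellow multimeter, 140 x 75 x 32 mm, at the right-hand side. Origin: centre of its underside
There are look-alikes about, which are no part of the job. What is meant by the kit_tray is not purple, and is the larger of those in its own colour. What is shaped like the tin_c but purple or turquoise is not meant.

How it is judged:
On the way, in this order (a step that is already met when the one before it is completed fails the run):
1. the loaded tin stands in the pan, nothing touched by the fingers, and the beam rests level (within 0.025 rad) for 0.8 s (x of tin_d in the frame of pan between -0.04 and 0.04 m and y of tin_d in the frame of pan between -0.04 and 0.04 m and z of tin_d in the frame of pan between -0.01 and 0.02 m and value of joint beam between -0.025 and 0.025 rad and velocity of joint beam between -0.05 and 0.05 rad/s and contact force between the fingers and anything else below 0.3 N and angle between tin_d's own z axis and vertical below 0.15 rad), for 0.8 s.
2. the loaded tin has been moved from the pan to the kit tray (x of tin_d in the frame of kit_tray between -0.045 and 0.045 m and y of tin_d in the frame of kit_tray between -0.045 and 0.045 m and z of tin_d in the frame of kit_tray between -0.005 and 0.03 m), for 0.2 s.
At the end, for the whole second after the job is handed in: the loaded tin stands upright on the floor of the orange tray (tilt under 0.1 rad), every empty tin stands upright on the floor of the blue crate, all at rest, and the poise is home within 6 mm (x of tin_d in the frame of kit_tray between -0.045 and 0.045 m and y of tin_d in the frame of kit_tray between -0.045 and 0.045 m and z of tin_d in the frame of kit_tray between -0.005 and 0.015 m and angle between each of tin_d, tin_a, tin_b, tin_c, tin_e's own z axis and vertical below 0.1 rad and linear speed of each of tin_d, tin_a, tin_b, tin_c, tin_e below 0.02 m/s and x of tin_a in the frame of crate between -0.07 and 0.07 m and y of tin_a in the frame of crate between -0.07 and 0.07 m and z of tin_a in the frame of crate between -0.005 and 0.015 m and x of tin_b in the frame of crate between -0.07 and 0.07 m and y of tin_b in the frame of crate between -0.07 and 0.07 m and z of tin_b in the frame of crate between -0.005 and 0.015 m and x of tin_c in the frame of crate between -0.07 and 0.07 m and y of tin_c in the frame of crate between -0.07 and 0.07 m and z of tin_c in the frame of crate between -0.005 and 0.015 m and x of tin_e in the frame of crate between -0.07 and 0.07 m and y of tin_e in the frame of crate between -0.07 and 0.07 m and z of tin_e in the frame of crate between -0.005 and 0.015 m and value of joint poise below 0.006 m); the robot touches nothing.
It fails at once if a bystander is moved by more than 40 mm (distance of any of contactor_1, contactor_2, terminal_strip, screwdriver, bottle, gland, meter from where it was at the start of the episode above 0.04 m).
Of tin_a, tin_b, tin_c, tin_e only 2 to 4 are there at a start; the rules pass over those that are not, and their reading is None.
At some moment in a run one of tin_a, tin_b, tin_c, tin_d, tin_e may be knocked a few centimetres aside while the robot is not near it.
Once in a run the grip may slacken for a moment while it holds something.
It also fails if it takes over 210 s, if anything falls off the work surface, if the arm or the gripper's body presses on something with over 40 N, if the wrist force passes 120 N, or if a joint passes its speed limit or range.

## Working session

There is one attempt and no reset: what is moved stays moved. The work goes in short steps, Python scripts to look and compute and a shell command to move; the robot and the scene stay as the last step left them, time stands still between calls to the robot, and variables do not carry over. Pictures are saved under pics/ and viewed, at most 14 in all, crops included, and the job is handed in when it is done.

```bash
ls; mkdir -p pics
cat > h.py <<'E'
import numpy as np, cv2
from plant import ctrl, vision
def snap(n,f):
    im=vision.snapshot(n); cv2.imwrite('pics/'+f,im); return im
def ray(n,uv,cal=None):
    c=cal or vision.calibration(n); K=np.array(c['camera_matrix']); d=np.array(c['dist_coeffs'])
    T=np.array(c['cam_to_world'])
    p=cv2.undistortPoints(np.array(uv,float).reshape(-1,1,2),K,d).reshape(-1,2)
    r=np.c_[p[:,0],-p[:,1],-np.ones(len(p))]@T[:3,:3].T
    return T[:3,3],r
def at(n,uv,z,cal=None):
    o,r=ray(n,uv,cal); return o+r*((z-o[2])/r[:,2])[:,None]
def proj(n,P,cal=None):
    c=cal or vision.calibration(n); T=np.array(c['cam_to_world'])
    q=(np.array(P,float).reshape(-1,3)-T[:3,3])@T[:3,:3]; q=q*[1,-1,-1]
    return cv2.projectPoints(q,np.zeros(3),np.zeros(3),np.array(c['camera_matrix']),np.array(c['dist_coeffs']))[0].reshape(-1,2)
E
python3 - <<'E'
from h import *
for n in('scene','top'):
    snap(n,n+'0.png'); c=vision.calibration(n); print(n,np.round(c['cam_to_world'],3).tolist(),np.round(c['camera_matrix'],0).tolist())
s=ctrl.read_state();print(s)
E
```

```text
pics
scene [[-0.314, -0.708, 0.632, 1.307], [0.949, -0.247, 0.195, 0.079], [0.018, 0.661, 0.75, 1.045], [0.0, 0.0, 0.0, 1.0]] [[468.0, 0.0, 324.0], [0.0, 468.0, 244.0], [0.0, 0.0, 1.0]]
top [[-0.004, 0.985, -0.173, 0.258], [-1.0, -0.001, 0.015, -0.14], [0.015, 0.173, 0.985, 1.799], [0.0, 0.0, 0.0, 1.0]] [[521.0, 0.0, 313.0], [0.0, 521.0, 238.0], [0.0, 0.0, 1.0]]
{'clock': 0.1, 'q': array([-1.2241671 ,  0.68990328, -0.1945078 ,  1.56619803,  0.15731175,
        0.90249562, -0.21510404]), 'joint_velocities': array([ 0.0006554 , -0.00165916, -0.00174972, -0.00098251, -0.00039268,
       -0.00169026,  0.00032789]), 'effort': array([-3.15673889e-03, -5.28500140e+01, -1.27135400e+00, -1.53834969e+01,
       -5.25173417e-02,  2.05476201e-03,  4.35323295e-05]), 'tool_pos': array([0.19222652, 0.59413172, 0.23799913]), 'eef_rot': array([[-9.51486681e-01,  3.07689715e-01, -3.69200338e-04],
       [ 3.07689908e-01,  9.51485393e-01, -1.57063409e-03],
       [-1.31979226e-04, -1.60803664e-03, -9.99998698e-01]]), 'ft_force': array([ 0.26432305,  0.34515489, -0.83472702]), 'moment': array([ 0.00749053, -0.0035241 ,  0.0734117 ]), 'gripper_force': 0.0, 'grip_width': 0.08816042134013488}
```

View pics/top0.png

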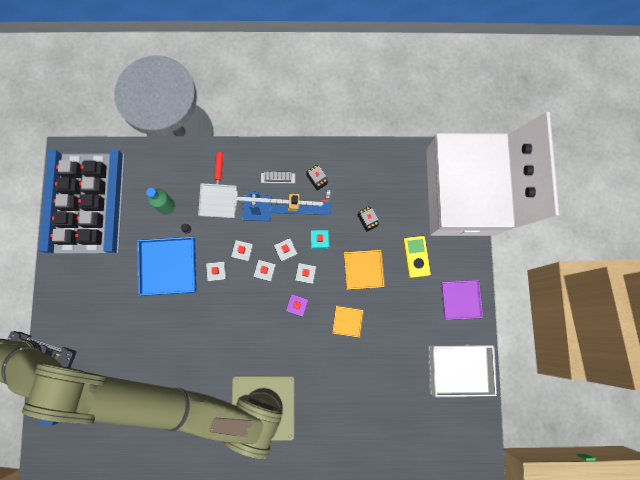

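View pics/scene0.png

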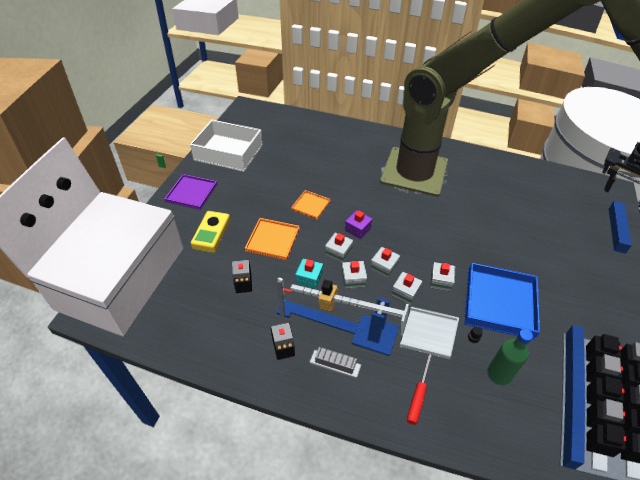

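The top view shows five white/steel tins with red knobs at (242,250), (285,249), (215,271), (264,270) and (306,273). The turquoise (320,239) and purple (297,305) ones are decoys. There are two orange trays, (364,270) and (348,321), and the first is larger, so it should be the kit tray. The crate is at (167,266), the pan at (217,200) and the poise at (293,202), some way out from home. An enlarged crop should confirm these.

```bash
cat > m.py <<'E'
from h import *
im=cv2.imread('pics/top0.png'); hsv=cv2.cvtColor(im,cv2.COLOR_BGR2HSV)
def blobs(lo,hi,z,amin,lab):
    m=cv2.inRange(hsv,lo,hi)
    n,L,st,ce=cv2.connectedComponentsWithStats(m)
    for i in range(1,n):
        if st[i,4]<amin or not(180<ce[i,1]<345) or not 100<ce[i,0]<440: continue
        cs=cv2.findContours((L==i).astype('uint8'),0,1)[0][0]
        b=cv2.boxPoints(cv2.minAreaRect(cs)); P=at('top',b,z)[:,:2]
        e=[P[1]-P[0],P[2]-P[1]]
        print(lab,ce[i].round(0),st[i,4],'pos',P.mean(0).round(3),'size',[round(float(np.hypot(*v)),3) for v in e],'ang',[round(float(np.degrees(np.arctan2(v[1],v[0]))),0) for v in e])
blobs((0,150,100),(6,255,255),.071,20,'red')
blobs((8,150,150),(20,255,255),.014,300,'orange')
blobs((100,150,120),(115,255,255),.036,800,'blue')
blobs((0,0,150),(180,60,255),.045,100,'white')
c=cv2.resize(im[150:345,130:400],None,fx=2.9,fy=2.9,interpolation=cv2.INTER_CUBIC); cv2.imwrite('pics/crop0.png',c)
print(at('top',[(254,205),(293,202)],.125),at('top',[(293,202)],.158),at('top',[(217,200)],.075))
E
python3 m.py
```

```text
red [320. 238.] 34 pos [ 0.563 -0.192] size [0.014, 0.021] ang [-90.0, 180.0]
red [285. 248.] 38 pos [ 0.528 -0.074] size [0.018, 0.023] ang [-63.0, -154.0]
red [241. 249.] 38 pos [0.524 0.073] size [0.02, 0.02] ang [-13.0, -104.0]
red [215. 270.] 39 pos [0.455 0.158] size [0.02, 0.02] ang [-90.0, -178.0]
red [264. 269.] 37 pos [ 0.457 -0.004] size [0.02, 0.019] ang [-18.0, -109.0]
red [305. 272.] 34 pos [ 0.448 -0.143] size [0.02, 0.017] ang [-0.0, -90.0]
red [297. 304.] 30 pos [ 0.34  -0.114] size [0.018, 0.017] ang [-18.0, -108.0]
orange [364. 269.] 1337 pos [ 0.464 -0.344] size [0.132, 0.13] ang [-86.0, -178.0]
orange [347. 321.] 722 pos [ 0.286 -0.284] size [0.093, 0.093] ang [-9.0, -98.0]
blue [111. 201.] 812 pos [0.706 0.534] size [0.363, 0.029] ang [0.0, -94.0]
blue [278. 210.] 886 pos [ 0.664 -0.077] size [0.303, 0.064] ang [-90.0, 179.0]
blue [166. 266.] 3134 pos [0.474 0.332] size [0.198, 0.195] ang [-88.0, -176.0]
white [120. 204.] 120 pos [0.694 0.498] size [0.348, 0.004] ang [0.0, -94.0]
white [224. 200.] 1450 pos [0.702 0.072] size [0.13, 0.312] ang [-1.0, -93.0]
white [369. 216.] 140 pos [ 0.644 -0.362] size [0.044, 0.044] ang [-63.0, -155.0]
white [285. 249.] 268 pos [ 0.529 -0.074] size [0.063, 0.06] ang [-63.0, -154.0]
white [242. 250.] 266 pos [0.526 0.075] size [0.06, 0.062] ang [-13.0, -104.0]
white [264. 270.] 268 pos [ 0.457 -0.003] size [0.06, 0.06] ang [-15.0, -106.0]
white [216. 271.] 276 pos [0.455 0.161] size [0.062, 0.06] ang [-85.0, -174.0]
white [305. 273.] 275 pos [ 0.447 -0.143] size [0.06, 0.062] ang [-11.0, -101.0]
[[ 0.66393408  0.02685108  0.125     ]
 [ 0.6740647  -0.10167979  0.125     ]] [[ 0.66585623 -0.10243648  0.158     ]] [[0.6936153  0.15784968 0.075     ]]
```

View pics/crop0.png

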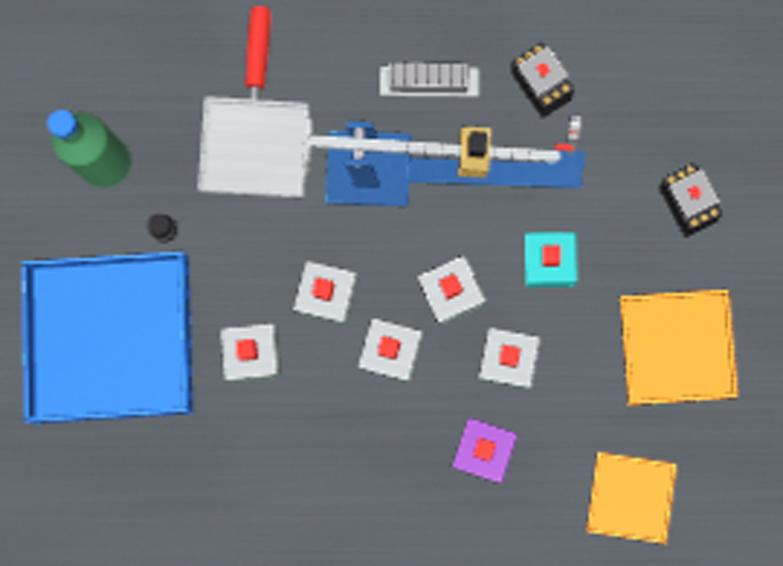

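The crop confirms the larger orange tray (131 mm) at (364,269), against a 93 mm one lower down. The five steel tins have the white lids. The poise is about 0.1 m out. Next is a planning helper, then the first tin.

```bash
cat > p.py <<'E'
import sys
from h import *
# args: x y z ydir_deg ; prints turn and then shift (tool axes after turn)
x,y,z,a=map(float,sys.argv[1:5]); s=ctrl.read_state(); R=np.array(s['eef_rot']); p=np.array(s['tool_pos'])
cur=np.degrees(np.arctan2(R[1,1],R[0,1])); d=(a-cur+90)%180-90
t=-np.radians(d); R2=R@cv2.Rodrigues(np.array([0,0,t]))[0]
print('clock %.1f cur %.0f turn %.3f shift'%(s['clock'],cur,t),(R2.T@(np.array([x,y,z])-p)*1000).round(0),'pos',p.round(3),'F',np.round(s['ft_force'],1),'w %.3f q7 %.2f'%(s['grip_width'],s['q'][6]))
E
python3 p.py .455 .159 .12 95
```

```text
clock 0.1 cur 72 turn -0.400 shift [-224. -456.  119.] pos [0.192 0.594 0.238] F [ 0.3  0.3 -0.8] w 0.088 q7 -0.22
```

```bash
python3 -m inch '[[0,0,0,-0.1,0.4],[0,0,0,-0.1,0.4],[0,0,0,-0.1,0.4],[0,0,0,-0.1,0.4],[-15,-30,0,0,0.4],[-15,-30,0,0,0.4],[-15,-30,0,0,0.4],[-15,-30,0,0,0.4],[-15,-30,0,0,0.4],[-15,-30,0,0,0.4]]' 20
python3 -m inch '[[-15,-30,0,0,0.4],[-15,-30,0,0,0.4],[-15,-30,0,0,0.4],[-15,-30,8,0,0.4],[-15,-30,10,0,0.4],[-15,-30,20,0,0.4],[-15,-30,20,0,0.4],[-15,-30,20,0,0.4],[-14,-36,21,0,0.4],[0,0,0,0,0.4]]'
python3 p.py .455 .159 .049 95
python3 - <<'E'
from h import *
snap('wrist','w1.png')
E
```

```text
clock: 0.93
tool_pos: [0.2982, 0.4215, 0.2385]
eef_rot: [[-0.996, -0.087, -0.0], [-0.087, 0.996, -0.001], [0.0, -0.001, -1.0]]
ft_force: [0.7, 0.0, -0.2]
grip_width: 0.053
gripper_force: 0.0
clock: 1.77
tool_pos: [0.4553, 0.1523, 0.1374]
eef_rot: [[-0.997, -0.076, -0.005], [-0.076, 0.997, -0.009], [0.005, -0.008, -1.0]]
ft_force: [-0.4, -0.5, -0.3]
grip_width: 0.0529
gripper_force: 0.0
clock 1.8 cur 94 turn -0.011 shift [-1.  7. 88.] pos [0.455 0.152 0.137] F [-0.4 -0.5 -0.3] w 0.053 q7 0.79
```

View pics/w1.png

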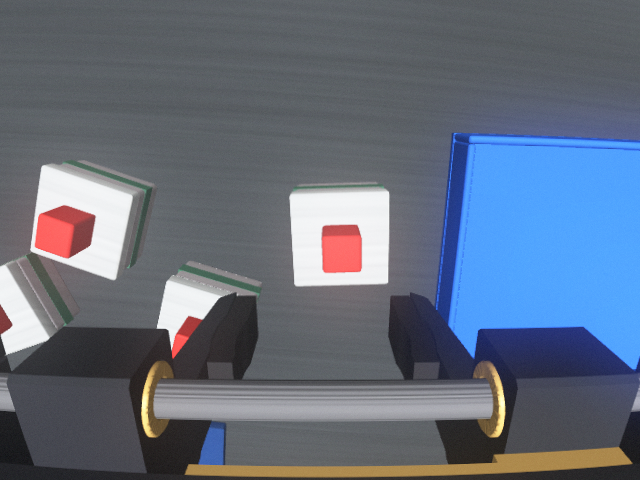

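The wrist view shows the first tin centred at about (340,240), its knob top at about (341,236), aligned with the tool. The crate is on the right and the other tins are on the left.

```bash
python3 - <<'E'
from h import *
c=vision.calibration('wrist')
print(at('wrist',[(341,236)],.071,c),at('wrist',[(65,222)],.071,c)); s=ctrl.read_state(); print(s['tool_pos'])
# crate corners & tray
print(proj('wrist',[s['tool_pos']],c))
E
python3 p.py .455 .159 .049 95
```

```text
[[0.43937469 0.16602499 0.071     ]] [[0.44364196 0.01144018 0.071     ]]
[0.45451591 0.15657239 0.13876722]
[[320.50615014 319.15004695]]
clock 1.8 cur 95 turn -0.008 shift [-1.  3. 90.] pos [0.455 0.157 0.139] F [-0.2  0.7 -0.5] w 0.053 q7 0.79
```

Run:
```python
from h import *
c=vision.calibration('wrist'); print(np.round(c['cam_to_world'],3))
im=cv2.imread('pics/w1.png')
cv2.imwrite('pics/w1c.png',cv2.resize(im[170:310,260:420],None,fx=4,fy=4))
for P in([.455,.158,.045],[.44,.165,.045],[.455,.158,.071],[.44,.165,.071]): print(P,proj('wrist',[P],c))
print(at('wrist',[(339,238)],.045,c))
# same tin in scene/top views
for n in('scene','top'): print(n,proj(n,[[.455,.158,.071],[.44,.165,.071]]))
```

```text
[[-0.08  -0.952 -0.296  0.376]
 [ 0.997 -0.077 -0.021  0.152]
 [-0.003 -0.297  0.955  0.285]
 [ 0.     0.     0.     1.   ]]
[0.455, 0.158, 0.045] [[324.04951543 247.04009759]]
[0.44, 0.165, 0.045] [[337.54082831 224.53874459]]
[0.455, 0.158, 0.071] [[324.03429526 261.6653151 ]]
[0.44, 0.165, 0.071] [[339.02580616 236.94682433]]
[[0.44843874 0.16666623 0.045     ]]
scene [[444.54490803 265.8351946 ]
 [447.89440696 262.41757067]]
top [[215.13979689 269.98714418]
 [212.90608166 274.48138462]]
```

View pics/w1c.png

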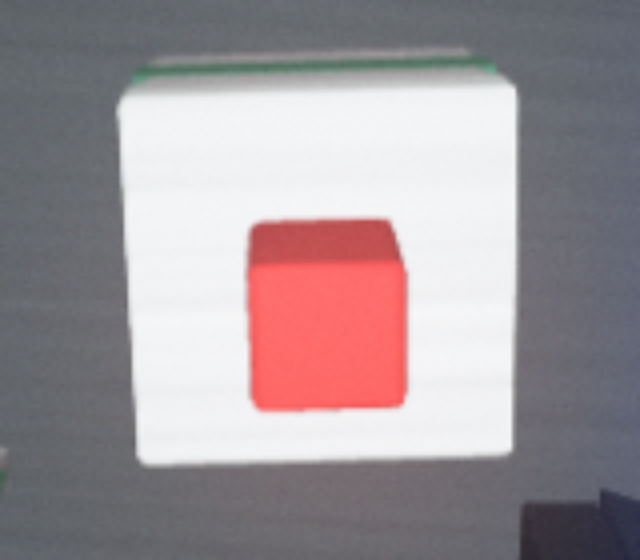

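The crop shows the knob's top face at (342,254), putting the tin at about (0.451,0.162). That agrees with the top view to about 5 mm, so I'll grasp and lift.

```bash
python3 -m inch '[[3,4,25,0,0.4],[0,0,25,0,0.4],[0,0,25,0,0.4],[0,0,15,0,0.4],[0,0,0,0,0.4],[0,0,0,0,1],[0,0,0,0,1],[0,0,0,0,1],[0,0,0,0,1],[0,0,0,0,1]]' 30
python3 -m inch '[[0,0,0,0,1],[0,0,-10,0,1],[0,0,-20,0,1],[0,0,-25,0,1],[0,0,-25,0,1],[0,0,0,0,1],[0,0,0,0,1],[0,0,0,0,1],[0,0,0,0,1],[0,0,0,0,1]]'
python3 p.py .52 .375 .13 93
```

```text
clock: 2.65
tool_pos: [0.4514, 0.1652, 0.0517]
eef_rot: [[-0.996, -0.086, 0.001], [-0.086, 0.996, 0.0], [-0.001, -0.0, -1.0]]
ft_force: [0.2, -0.2, -0.8]
grip_width: 0.0221
gripper_force: 29.7
clock: 3.48
tool_pos: [0.4503, 0.1652, 0.1298]
eef_rot: [[-0.996, -0.087, -0.002], [-0.087, 0.996, -0.001], [0.002, -0.001, -1.0]]
ft_force: [-0.2, 0.0, -1.1]
grip_width: 0.0219
gripper_force: 29.3
clock 3.5 cur 95 turn 0.035 shift [-81. 206.  -1.] pos [0.45  0.165 0.13 ] F [-0.2  0.  -1.1] w 0.022 q7 0.76
```

Lift reading is −1.1 N against a baseline of about −0.5 N, so this tin is empty and goes to the far-left slot of the crate.

```bash
python3 -m inch '[[0,0,-5,0.035,1],[-5,15,0,0,1],[-11,30,0,0,1],[-11,30,0,0,1],[-11,30,0,0,1],[-11,30,0,0,1],[-11,30,0,0,1],[-10,27,0,0,1],[-5,15,0,0,1],[0,0,0,0,1]]'
python3 -m inch '[[0,0,0,0,1],[0,0,20,0,1],[0,0,20,0,1],[0,0,20,0,1],[0,0,10,0,1],[0,0,7,0,1],[0,0,0,0,1],[0,0,0,0,0.6],[0,0,0,0,0.6],[0,0,0,0,0.6]]'
python3 -m inch '[[0,0,-20,0,0.6],[0,0,-30,0,0.6],[0,0,-30,0,0.6],[0,0,-10,0,0.4],[0,0,0,0,0.4],[0,0,0,0,0.4],[0,0,0,0,0.4],[0,0,0,0,0.4],[0,0,0,0,0.4],[0,0,0,0,0.4]]'
python3 p.py .523 .076 .15 77
```

```text
clock: 4.32
tool_pos: [0.5144, 0.3815, 0.1356]
eef_rot: [[-0.998, -0.055, 0.0], [-0.055, 0.998, 0.005], [-0.0, 0.005, -1.0]]
ft_force: [0.2, 1.8, -1.8]
grip_width: 0.0221
gripper_force: 29.3
clock: 5.15
tool_pos: [0.5157, 0.3767, 0.0601]
eef_rot: [[-0.999, -0.052, 0.002], [-0.052, 0.999, 0.002], [-0.002, 0.001, -1.0]]
ft_force: [-0.1, -0.4, -0.0]
grip_width: 0.035
gripper_force: 0.0
clock: 5.98
tool_pos: [0.5146, 0.3758, 0.1477]
eef_rot: [[-0.999, -0.052, -0.001], [-0.052, 0.999, -0.001], [0.002, -0.001, -1.0]]
ft_force: [-0.0, 0.1, 0.2]
grip_width: 0.0529
gripper_force: 0.0
clock 6.0 cur 93 turn 0.279 shift [ -76. -290.   -2.] pos [0.515 0.376 0.148] F [-0.   0.1  0.2] w 0.053 q7 0.64
```

```bash
python3 -m inch '[[0,0,0,0.1,0.4],[0,0,0,0.1,0.4],[0,0,0,0.079,0.4],[-5,-20,0,0,0.4],[-10,-38,0,0,0.4],[-10,-38,0,0,0.4],[-10,-38,0,0,0.4],[-10,-38,0,0,0.4],[-10,-38,0,0,0.4],[-10,-38,0,0,0.4]]'
python3 -m inch '[[-10,-38,10,0,0.4],[0,0,20,0,0.4],[0,0,30,0,0.4],[0,0,20,0,0.4],[0,0,18,0,0.4],[0,0,0,0,0.4],[0,0,0,0,1],[0,0,0,0,1],[0,0,0,0,1],[0,0,0,0,1]]'
python3 -m inch '[[0,0,0,0,1],[0,0,-10,0,1],[0,0,-20,0,1],[0,0,-25,0,1],[0,0,-25,0,1],[0,0,0,0,1],[0,0,0,0,1],[0,0,0,0,1],[0,0,0,0,1],[0,0,0,0,1]]'
python3 p.py .430 .372 .13 93
```

```text
clock: 6.82
tool_pos: [0.5223, 0.1181, 0.1485]
eef_rot: [[-0.975, 0.224, -0.0], [0.224, 0.975, -0.0], [0.0, -0.0, -1.0]]
ft_force: [1.1, -0.7, -0.5]
grip_width: 0.0528
gripper_force: 0.0
clock: 7.65
tool_pos: [0.5244, 0.0804, 0.0519]
eef_rot: [[-0.974, 0.225, 0.002], [0.225, 0.974, -0.0], [-0.002, 0.0, -1.0]]
ft_force: [-1.0, -2.1, 1.2]
grip_width: 0.0282
gripper_force: 0.6
clock: 8.48
tool_pos: [0.5231, 0.0805, 0.1298]
eef_rot: [[-0.974, 0.225, -0.002], [0.225, 0.974, -0.0], [0.002, -0.001, -1.0]]
ft_force: [0.2, -0.0, -1.4]
grip_width: 0.0219
gripper_force: 29.0
clock 8.5 cur 77 turn -0.279 shift [ 78. 296.  -0.] pos [0.523 0.08  0.13 ] F [ 0.2 -0.  -1.4] w 0.022 q7 0.76
```

Second tin reads −1.4 N, so it is empty and goes to the near-left slot.

```bash
python3 -m inch '[[0,0,-3,-0.1,1],[0,0,0,-0.1,1],[0,0,0,-0.079,1],[5,20,0,0,1],[10,38,0,0,1],[10,38,0,0,1],[10,38,0,0,1],[10,38,0,0,1],[10,38,0,0,1],[10,38,0,0,1]]'
python3 -m inch '[[8,30,0,0,1],[5,18,0,0,1],[0,0,0,0,1],[0,0,20,0,1],[0,0,20,0,1],[0,0,20,0,1],[0,0,10,0,1],[0,0,5,0,1],[0,0,0,0,1],[0,0,0,0,1]]'
python3 -m inch '[[0,0,0,0,0.6],[0,0,0,0,0.6],[0,0,0,0,0.6],[0,0,-20,0,0.6],[0,0,-30,0,0.6],[0,0,-30,0,0.6],[0,0,-10,0,0.4],[0,0,0,0,0.4],[0,0,0,0,0.4],[0,0,0,0,0.4]]'
python3 p.py .454 .001 .15 75
```

```text
clock: 9.32
tool_pos: [0.4446, 0.3263, 0.1329]
eef_rot: [[-0.999, -0.053, -0.001], [-0.053, 0.999, -0.001], [0.001, -0.001, -1.0]]
ft_force: [0.8, -0.0, -1.0]
grip_width: 0.0221
gripper_force: 29.0
clock: 10.15
tool_pos: [0.4308, 0.3719, 0.0591]
eef_rot: [[-0.999, -0.052, 0.0], [-0.052, 0.999, 0.0], [-0.0, 0.0, -1.0]]
ft_force: [0.0, 0.6, -0.3]
grip_width: 0.022
gripper_force: 29.0
clock: 10.98
tool_pos: [0.43, 0.3714, 0.1477]
eef_rot: [[-0.999, -0.052, -0.001], [-0.052, 0.999, -0.002], [0.001, -0.001, -1.0]]
ft_force: [0.4, 0.0, -0.9]
grip_width: 0.0528
gripper_force: 0.0
clock 11.0 cur 93 turn 0.314 shift [-119. -352.   -2.] pos [0.43  0.371 0.148] F [ 0.4  0.  -0.9] w 0.053 q7 0.51
```

```bash
python3 -m inch '[[0,0,0,0.11,0.4],[0,0,0,0.11,0.4],[0,0,0,0.094,0.4],[-6,-18,0,0,0.4],[-12,-36,0,0,0.4],[-12,-36,0,0,0.4],[-12,-36,0,0,0.4],[-12,-36,0,0,0.4],[-12,-36,0,0,0.4],[-12,-36,0,0,0.4]]'
python3 -m inch '[[-12,-36,0,0,0.4],[-12,-36,0,0,0.4],[-12,-36,0,0,0.4],[-5,-10,30,0,0.4],[0,0,30,0,0.4],[0,0,20,0,0.4],[0,0,18,0,0.4],[0,0,0,0,0.4],[0,0,0,0,1],[0,0,0,0,1]]'
python3 -m inch '[[0,0,0,0,1],[0,0,0,0,1],[0,0,-10,0,1],[0,0,-20,0,1],[0,0,-25,0,1],[0,0,-25,0,1],[0,0,0,0,1],[0,0,0,0,1],[0,0,0,0,1],[0,0,0,0,1]]'
python3 p.py .518 .292 .13 93
```

```text
clock: 11.82
tool_pos: [0.4441, 0.1239, 0.1475]
eef_rot: [[-0.966, 0.258, -0.003], [0.258, 0.966, -0.001], [0.002, -0.002, -1.0]]
ft_force: [1.4, -0.2, -0.4]
grip_width: 0.0528
gripper_force: 0.0
clock: 12.65
tool_pos: [0.454, 0.0014, 0.0509]
eef_rot: [[-0.966, 0.258, -0.001], [0.258, 0.966, -0.0], [0.001, -0.0, -1.0]]
ft_force: [-0.5, 0.0, -0.2]
grip_width: 0.0415
gripper_force: 0.0
clock: 13.48
tool_pos: [0.4537, 0.0011, 0.1301]
eef_rot: [[-0.966, 0.259, -0.001], [0.259, 0.966, -0.0], [0.001, -0.001, -1.0]]
ft_force: [0.8, -0.8, -1.0]
grip_width: 0.0216
gripper_force: 29.7
clock 13.5 cur 75 turn -0.314 shift [-79. 287.  -0.] pos [0.454 0.001 0.13 ] F [ 0.8 -0.8 -1. ] w 0.022 q7 0.75
```

Third tin is also empty and goes to the far-right slot.

```bash
python3 -m inch '[[0,0,-3,-0.11,1],[0,0,0,-0.11,1],[0,0,0,-0.094,1],[-5,18,0,0,1],[-10,36,0,0,1],[-10,36,0,0,1],[-10,36,0,0,1],[-10,36,0,0,1],[-10,36,0,0,1],[-10,36,0,0,1]]'
python3 -m inch '[[-9,33,0,0,1],[-5,20,0,0,1],[0,0,0,0,1],[0,0,20,0,1],[0,0,20,0,1],[0,0,20,0,1],[0,0,10,0,1],[0,0,5,0,1],[0,0,0,0,1],[0,0,0,0,1]]'
python3 -m inch '[[0,0,0,0,0.6],[0,0,0,0,0.6],[0,0,0,0,0.6],[0,0,-20,0,0.6],[0,0,-30,0,0.6],[0,0,-30,0,0.6],[0,0,-10,0,0.4],[0,0,0,0,0.4],[0,0,0,0,0.4],[0,0,0,0,0.4]]'
python3 p.py .524 -.070 .15 63
```

```text
clock: 14.32
tool_pos: [0.5062, 0.2399, 0.1323]
eef_rot: [[-0.999, -0.053, -0.002], [-0.053, 0.999, -0.002], [0.002, -0.001, -1.0]]
ft_force: [1.2, -0.6, -1.9]
grip_width: 0.0219
gripper_force: 29.7
clock: 15.15
tool_pos: [0.5176, 0.2871, 0.0597]
eef_rot: [[-0.999, -0.05, -0.002], [-0.05, 0.999, -0.008], [0.002, -0.008, -1.0]]
ft_force: [-3.6, -7.9, 18.5]
grip_width: 0.0219
gripper_force: 30.0
clock: 15.98
tool_pos: [0.5174, 0.2913, 0.1472]
eef_rot: [[-0.999, -0.052, -0.002], [-0.052, 0.999, -0.002], [0.002, -0.002, -1.0]]
ft_force: [-0.0, 0.2, -0.0]
grip_width: 0.053
gripper_force: 0.0
clock 16.0 cur 93 turn 0.524 shift [-170. -319.   -2.] pos [0.517 0.291 0.147] F [-0.   0.2 -0. ] w 0.053 q7 0.68
```

That placing met 18 N of resistance, so I'll check the crate.

Run:
```python
from h import *
im=snap('top','t1.png'); c=im[150:345,130:400]; cv2.imwrite('pics/t1c.png',cv2.resize(c,None,fx=2.9,fy=2.9,interpolation=cv2.INTER_CUBIC))
```

```text
(no output)
```

View pics/t1c.png

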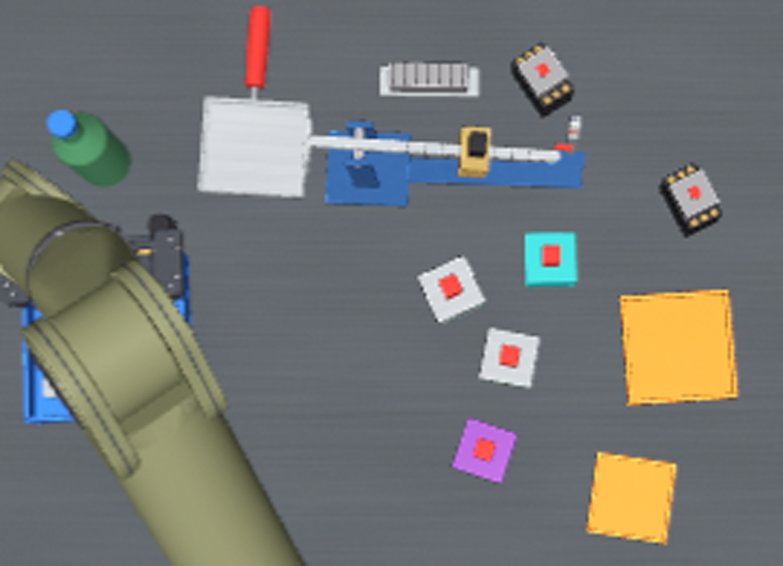

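The crate is hidden by the arm here; T4 and T5 are undisturbed at crop (451,288) and (509,356). I'll move over T4 and look again.

```bash
python3 -m inch '[[0,0,0,0.105,0.4],[0,0,0,0.105,0.4],[0,0,0,0.105,0.4],[0,0,0,0.105,0.4],[0,0,0,0.104,0.4],[-10,-19,0,0,0.4],[-18,-34,0,0,0.4],[-18,-34,0,0,0.4],[-18,-34,0,0,0.4],[-18,-34,0,0,0.4]]'
python3 -m inch '[[-18,-34,0,0,0.4],[-18,-34,0,0,0.4],[-18,-34,0,0,0.4],[-18,-34,0,0,0.4],[-16,-28,0,0,0.4],[0,0,0,0,0.4],[0,0,0,0,0.4],[0,0,0,0,0.4],[0,0,0,0,0.4],[0,0,0,0,0.4]]'
python3 p.py .524 -.070 .052 63
python3 - <<'E'
from h import *
im=snap('top','t2.png'); c=im[220:320,120:250]; cv2.imwrite('pics/t2c.png',cv2.resize(c,None,fx=5,fy=5,interpolation=cv2.INTER_CUBIC))
E
```

```text
clock: 16.87
tool_pos: [0.5197, 0.1149, 0.1474]
eef_rot: [[-0.891, 0.454, -0.003], [0.454, 0.891, -0.001], [0.002, -0.002, -1.0]]
ft_force: [0.4, -0.2, 1.5]
grip_width: 0.053
gripper_force: 0.0
clock: 17.7
tool_pos: [0.5246, -0.0673, 0.1485]
eef_rot: [[-0.892, 0.452, -0.001], [0.452, 0.892, 0.001], [0.001, 0.001, -1.0]]
ft_force: [-0.8, -0.0, -0.2]
grip_width: 0.0529
gripper_force: 0.0
clock 17.7 cur 63 turn 0.003 shift [-1. -3. 96.] pos [ 0.525 -0.067  0.148] F [-0.8 -0.  -0.2] w 0.053 q7 0.80
```

View pics/t2c.png

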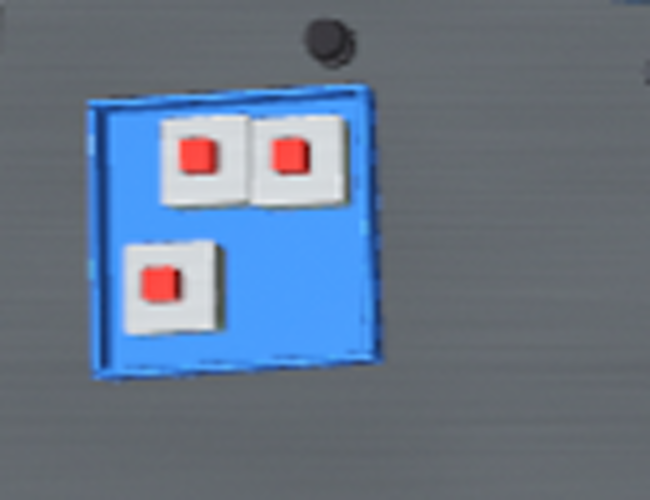

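All three tins stand flat in the crate. The far-left one had been nudged toward the middle, which explains the contact, but both fit. The near-right slot at crop (300,290) is free. Now T4.

```bash
python3 -m inch '[[0,-3,25,0,0.4],[0,0,30,0,0.4],[0,0,25,0,0.4],[0,0,16,0,0.4],[0,0,0,0,0.4],[0,0,0,0,1],[0,0,0,0,1],[0,0,0,0,1],[0,0,0,0,1],[0,0,0,0,1]]'
python3 -m inch '[[0,0,0,0,1],[0,0,-10,0,1],[0,0,-20,0,1],[0,0,-25,0,1],[0,0,-25,0,1],[0,0,0,0,1],[0,0,0,0,1],[0,0,0,0,1],[0,0,0,0,1],[0,0,0,0,1]]'
python3 p.py .434 .290 .13 93
```

```text
clock: 18.58
tool_pos: [0.524, -0.0724, 0.054]
eef_rot: [[-0.891, 0.455, 0.002], [0.455, 0.891, -0.0], [-0.002, 0.0, -1.0]]
ft_force: [-1.2, -1.6, 5.2]
grip_width: 0.0281
gripper_force: 30.0
clock: 19.42
tool_pos: [0.5224, -0.072, 0.1316]
eef_rot: [[-0.891, 0.454, -0.003], [0.454, 0.891, 0.0], [0.002, -0.001, -1.0]]
ft_force: [-0.1, -0.9, -3.8]
grip_width: 0.0283
gripper_force: 30.0
clock 19.4 cur 63 turn -0.524 shift [ 69. 366.   2.] pos [ 0.522 -0.072  0.132] F [-0.1 -0.9 -3.8] w 0.028 q7 0.79
```

Lift reading −3.8 N: this is the loaded tin. The 28 mm grip width means I took the knob cornerwise, since I misread its yaw (it is about 115°). I'll set it down, turn and regrasp.

```bash
python3 -m inch '[[0,0,25,0,1],[0,0,25,0,1],[0,0,20,0,1],[0,0,7,0,1],[0,0,2,0,1],[0,0,0,0,1],[0,0,0,0,0.4],[0,0,0,0,0.4],[0,0,0,0,0.4],[0,0,-30,0,0.4]]'
python3 -m inch '[[0,0,-20,-0.1,0.4],[0,0,0,-0.12,0.4],[0,0,0,-0.12,0.4],[0,0,0,-0.12,0.4],[0,0,0,-0.12,0.4],[0,0,0,-0.12,0.4],[0,0,0,-0.12,0.4],[0,0,0,-0.07,0.4],[0,0,0,0,0.4],[0,0,0,0,0.4]]'
python3 - <<'E'
from h import *
snap('wrist','w2.png')
E
python3 p.py .522 -.072 .052 115
```

```text
clock: 20.25
tool_pos: [0.5212, -0.0717, 0.0805]
eef_rot: [[-0.891, 0.454, -0.007], [0.454, 0.891, 0.001], [0.007, -0.003, -1.0]]
ft_force: [-0.0, -0.3, -0.5]
grip_width: 0.0518
gripper_force: 0.0
clock: 21.08
tool_pos: [0.5237, -0.0722, 0.1039]
eef_rot: [[-0.915, -0.404, 0.001], [-0.404, 0.915, 0.0], [-0.001, 0.0, -1.0]]
ft_force: [-0.0, 0.1, -1.1]
grip_width: 0.0532
gripper_force: 0.0
clock 21.1 cur 114 turn -0.021 shift [ 1.  1. 52.] pos [ 0.524 -0.072  0.104] F [0.4 0.6 0.6] w 0.052 q7 1.36
```

View pics/w2.png

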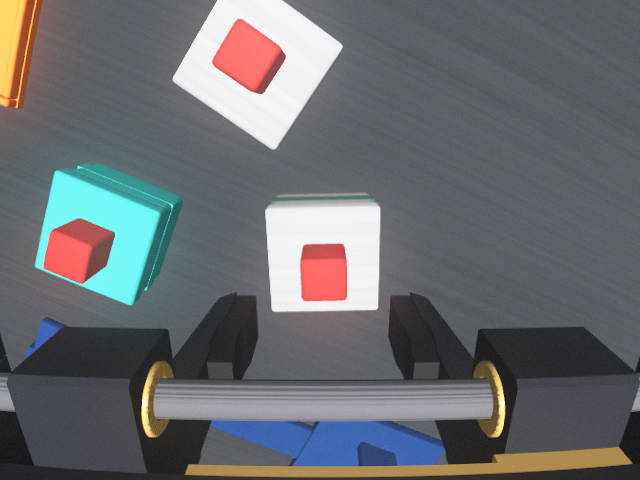

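The tool is now square to the tin, with its knob at (324,275). Regrasp, lift and weigh.

```bash
python3 -m inch '[[0,0,25,0,0.4],[0,0,20,0,0.4],[0,0,7,0,0.4],[0,0,0,0,0.4],[0,0,0,0,1],[0,0,0,0,1],[0,0,0,0,1],[0,0,0,0,1],[0,0,0,0,1],[0,0,-10,0,1]]' 45
python3 -m inch '[[0,0,-30,0,1],[0,0,-40,0,1],[0,0,-40,0,1],[0,0,-40,0,1],[0,0,-20,0,1],[0,0,0,0,1],[0,0,0,0,1],[0,0,0,0,1],[0,0,0,0,1],[0,0,0,0,1]]'
python3 - <<'E'
from h import *
f=[]
for i in range(8):
    vision.snapshot('wrist'); f.append(ctrl.read_state()['ft_force'][2])
print(np.mean(f),np.std(f))
u=np.array([[199.7,183.4],[236.9,217.2]]); print(at('top',u,.09),at('top',[u.mean(0)],.085),at('top',[[294.8,197.9]],.157), at('top',[[254,199]],.131))
E
python3 p.py .69 .162 .23 88
```

```text
clock: 21.97
tool_pos: [0.5223, -0.0721, 0.0611]
eef_rot: [[-0.914, -0.406, -0.003], [-0.406, 0.914, -0.0], [0.002, 0.001, -1.0]]
ft_force: [-0.4, 1.0, -4.3]
grip_width: 0.0214
gripper_force: 44.9
clock: 22.8
tool_pos: [0.5221, -0.0721, 0.2301]
eef_rot: [[-0.914, -0.406, -0.004], [-0.406, 0.914, 0.0], [0.003, 0.002, -1.0]]
ft_force: [0.3, -0.2, -3.6]
grip_width: 0.0217
gripper_force: 44.9
-3.649246327107048 0.40633772484527164
[[0.74778134 0.21555089 0.09      ]
 [0.63046757 0.08693037 0.09      ]] [[0.69003985 0.15170046 0.085     ]] [[ 0.67978541 -0.10821207  0.157     ]] [[0.68276959 0.02658138 0.131     ]]
clock 23.2 cur 114 turn 0.453 shift [-158.  240.    2.] pos [ 0.523 -0.072  0.232] F [ 0.1 -0.6 -3.8] w 0.021 q7 1.53
```

```bash
python3 -m inch '[[0,0,0,0.11,1],[0,0,0,0.12,1],[0,0,0,0.12,1],[0,0,0,0.103,1],[-10,15,0,0,1],[-20,29,0,0,1],[-20,29,0,0,1],[-20,29,0,0,1],[-20,29,0,0,1],[-20,29,0,0,1]]'
python3 -m inch '[[-20,29,0,0,1],[-17,29,0,0,1],[-10,16,0,0,1],[0,0,0,0,1],[0,0,0,0,1],[0,0,0,0,1],[0,0,0,0,1],[0,0,0,0,1],[0,0,0,0,1],[0,0,0,0,1]]'
python3 - <<'E'
from h import *
snap('wrist','w3.png')
E
python3 p.py .688 .156 .14 88
```

```text
clock: 24.03
tool_pos: [0.6395, 0.0855, 0.2317]
eef_rot: [[-0.999, 0.035, -0.0], [0.035, 0.999, 0.0], [0.0, 0.0, -1.0]]
ft_force: [1.0, 0.1, -4.3]
grip_width: 0.0217
gripper_force: 44.9
clock: 24.87
tool_pos: [0.6883, 0.1555, 0.232]
eef_rot: [[-0.999, 0.036, 0.0], [0.036, 0.999, -0.0], [-0.0, -0.0, -1.0]]
ft_force: [-0.7, 0.5, -4.0]
grip_width: 0.0217
gripper_force: 44.9
clock 24.9 cur 88 turn -0.001 shift [ 0.  0. 92.] pos [0.688 0.156 0.232] F [ 0.2 -0.8 -3.8] w 0.022 q7 0.96
```

View pics/w3.png

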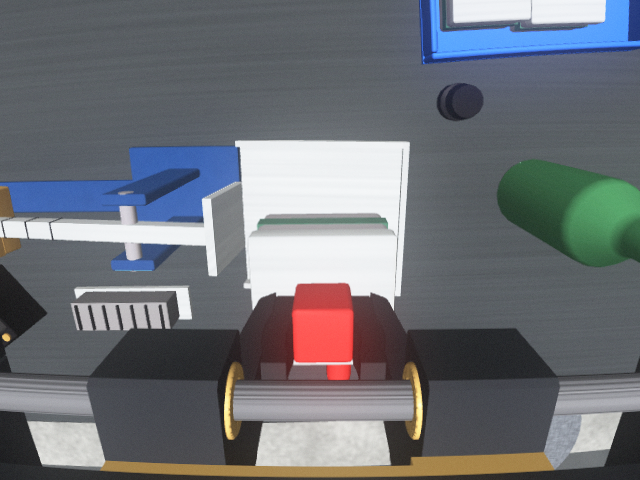

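The wrist view shows the tin held above the pan; the pan's near edge is at row 143, its sides are at columns 240 and 408, and its upright plate is on the left at (222,230).

Run:
```python
from h import *
print(at('wrist',[(240,145),(408,145),(402,290),(0,200)],.095).round(3)[:,:2], at('wrist',[(5,224),(205,233)],.128).round(3)[:,:2],at('wrist',[(110,205),(150,262),(128,228)],.131).round(3)[:,:2])
```

```text
[[ 0.629  0.102]
 [ 0.633  0.217]
 [ 0.74   0.215]
 [ 0.659 -0.083]] [[ 0.669 -0.055]
 [ 0.681  0.081]] [[0.659 0.023]
 [0.698 0.043]
 [0.675 0.033]]
```

```bash
python3 -m inch '[[0,3,20,0,1],[0,0,25,0,1],[0,0,20,0,1],[0,0,10,0,1],[0,0,6,0,1],[0,0,5,0,1],[0,0,5,0,1],[0,0,3,0,1],[0,0,0,0,1],[0,0,0,0,1]]'
python3 p.py .688 .159 .135 88
python3 -m inch '[[0,0,0,0,0.6],[0,0,0,0,0.55],[0,0,-5,0,0.5],[0,0,-15,0,0.45],[0,0,-30,0,0.4],[0,0,-30,0,0.4],[0,0,-30,0,0.4],[0,0,0,0,0.4],[0,0,0,0,0.4],[0,0,0,0,0.4]]'
python3 - <<'E'
from h import *
im=snap('scene','s1.png'); c=im[240:400,260:480]; cv2.imwrite('pics/s1c.png',cv2.resize(c,None,fx=3.6,fy=3.6,interpolation=cv2.INTER_CUBIC))
E
```

```text
clock: 25.75
tool_pos: [0.6892, 0.1587, 0.1388]
eef_rot: [[-0.999, 0.035, 0.002], [0.035, 0.999, -0.001], [-0.002, -0.001, -1.0]]
ft_force: [-0.8, -3.0, -0.4]
grip_width: 0.0215
gripper_force: 44.9
clock 25.8 cur 88 turn -0.001 shift [1. 0. 4.] pos [0.689 0.159 0.139] F [-0.8 -3.  -0.4] w 0.022 q7 0.91
clock: 26.58
tool_pos: [0.6882, 0.1599, 0.2479]
eef_rot: [[-0.999, 0.034, 0.0], [0.034, 0.999, 0.001], [0.0, 0.001, -1.0]]
ft_force: [-0.4, 0.2, -1.5]
grip_width: 0.053
gripper_force: 0.0
```

View pics/s1c.png

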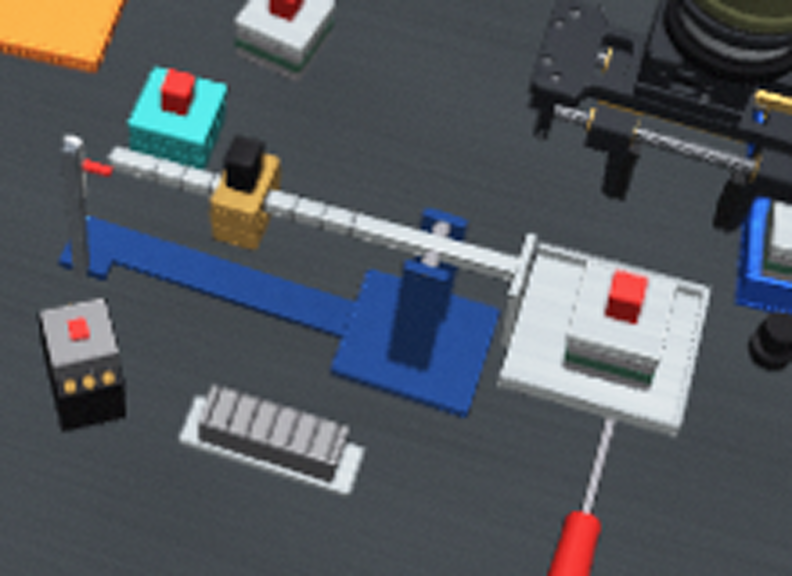

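The tin stands in the pan and the poise side looks slightly low. I'll quantify the tilt from the red pointer, using the initial picture (beam on its −0.12 stop) as reference.

```bash
cat > tilt.py <<'E'
from h import *
def ptr(im):
    h=cv2.cvtColor(im,cv2.COLOR_BGR2HSV); m=cv2.inRange(h,(0,140,90),(8,255,255))|cv2.inRange(h,(172,140,90),(180,255,255))
    m[:265]=0;m[320:]=0;m[:,:280]=0;m[:,297:]=0
    n,L,st,ce=cv2.connectedComponentsWithStats(m); return [(ce[i].round(2).tolist(),int(st[i,4])) for i in range(1,n)]
def fin(im):
    h=cv2.cvtColor(im,cv2.COLOR_BGR2HSV); m=cv2.inRange(h,(12,80,80),(28,255,255)); m[:275]=0;m[330:]=0;m[:,:280]=0;m[:,400:]=0
    n,L,st,ce=cv2.connectedComponentsWithStats(m); i=1+np.argmax(st[1:,4]); return ce[i].round(2).tolist(),int(st[i,4])
if __name__=='__main__':
    import time
    a=cv2.imread('pics/scene0.png'); print('t0',ptr(a),fin(a))
    b=snap('scene','st%d.png'%time.time()); print('now',ptr(b),fin(b))
    piv=np.array([.679,.036,.125]); u=np.array([np.cos(np.radians(86)),np.sin(np.radians(86)),0])
    for t in(-.12,-.06,0,.06,.12): print(t,proj('scene',[piv-u*.24*np.cos(t)+[0,0,.24*np.sin(t)]]).round(1))
E
python3 tilt.py; python3 p.py .66 -.1 .25 88
```

```text
t0 [([287.35, 289.91], 23)] ([327.79, 299.05], 298)
now [([286.54, 286.25], 24)] ([327.39, 297.23], 293)
-0.12 [[292.1 283.9]]
-0.06 [[291.4 280.3]]
0 [[291.1 276.8]]
0.06 [[291.  273.2]]
0.12 [[291.3 269.8]]
clock 26.7 cur 88 turn 0.001 shift [  19. -260.   -3.] pos [0.688 0.159 0.246] F [-0.3  0.4  0. ] w 0.053 q7 0.96
```

Tilt is about −0.058 rad, so the poise has to come inward by about 11 mm. Moving above the fin.

```bash
python3 -m inch '[[0,0,0,0.035,0.4],[5,-20,0,0,0.4],[2,-38,0,0,0.4],[0,-38,0,0,0.4],[0,-38,0,0,0.4],[0,-38,0,0,0.4],[0,-38,0,0,0.4],[0,-35,0,0,0.4],[0,-18,0,0,0.4],[0,0,0,0,0.4]]'
python3 -m inch '[[0,0,10,0,0.4],[0,0,10,0,0.4],[0,0,0,0,0.4],[0,0,0,0,0.4],[0,0,0,0,0.4],[0,0,0,0,0.4],[0,0,0,0,0.4],[0,0,0,0,0.4],[0,0,0,0,0.4],[0,0,0,0,0.4]]'
python3 tilt.py|head -2
python3 - <<'E'
from h import *
snap('wrist','w4.png')
E
python3 p.py .672 -.104 .148 86
```

```text
clock: 27.52
tool_pos: [0.6617, -0.1105, 0.2459]
eef_rot: [[-0.997, 0.079, -0.003], [0.079, 0.997, -0.005], [0.003, -0.005, -1.0]]
ft_force: [0.5, -0.2, -0.6]
grip_width: 0.053
gripper_force: 0.0
clock: 28.35
tool_pos: [0.6632, -0.1026, 0.228]
eef_rot: [[-0.998, 0.07, 0.0], [0.07, 0.998, 0.0], [-0.0, 0.0, -1.0]]
ft_force: [-1.0, -0.1, 0.4]
grip_width: 0.0529
gripper_force: 0.0
t0 [([287.35, 289.91], 23)] ([327.79, 299.05], 298)
now [([286.64, 286.64], 22)] ([327.42, 297.37], 293)
clock 28.4 cur 86 turn -0.000 shift [-9. -1. 80.] pos [ 0.663 -0.103  0.228] F [ 0.1 -0.7  0.5] w 0.053 q7 1.26
```

View pics/w4.png

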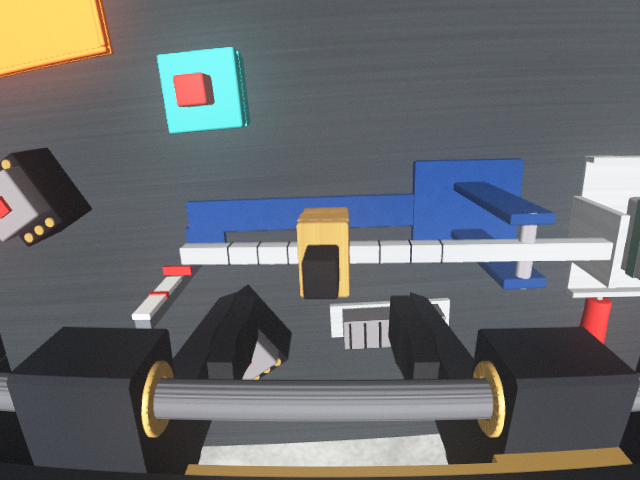

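The wrist view shows the beam parallel to the tool's y axis and the fin's top face at about (320,278), with the brass block at (324,240).

Run:
```python
from h import *
P=at('wrist',[(320,278),(525,222)],.166);print(P.round(4)); s=ctrl.read_state(); R=s['eef_rot'];print((np.array(R).T@(P[0]-s['tool_pos'])*1000).round(1))
```

```text
[[ 0.6712 -0.1039  0.166 ]
 [ 0.647   0.0081  0.166 ]]
[-8.1 -0.7 61.9]
```

```bash
python3 -m inch '[[-8,-1,20,0,0.5],[0,0,25,0,0.5],[0,0,20,0,0.5],[0,0,10,0,0.5],[0,0,5,0,0.5],[0,0,0,0,0.5],[0,0,0,0,1],[0,0,0,0,1],[0,0,0,0,1],[0,0,0,0,1]]' 8
python3 -m inch '[[0,0,0,0,1],[0,3,0,0,1],[0,3,0,0,1],[0,3,0,0,1],[0,2,0,0,1],[0,0,0,0,1],[0,0,0,0,1],[0,0,0,0,1],[0,0,0,0,0.5],[0,0,0,0,0.5]]'
python3 -m inch '[[0,0,0,0,0.5],[0,0,-10,0,0.5],[0,0,-20,0,0.5],[0,0,-20,0,0.5],[0,0,-20,0,0.5],[0,0,0,0,0.5],[0,0,0,0,0.5],[0,0,0,0,0.5],[0,0,0,0,0.5],[0,0,0,0,0.5]]'
python3 -m inch '[[0,0,0,0,0.5],[0,0,0,0,0.5],[0,0,0,0,0.5],[0,0,0,0,0.5],[0,0,0,0,0.5],[0,0,0,0,0.5],[0,0,0,0,0.5],[0,0,0,0,0.5],[0,0,0,0,0.5],[0,0,0,0,0.5]]'|head -1
python3 tilt.py|head -2;python3 tilt.py|sed -n 2p
```

```text
clock: 29.28
tool_pos: [0.6717, -0.1043, 0.1489]
eef_rot: [[-0.998, 0.07, 0.002], [0.07, 0.998, -0.0], [-0.002, -0.0, -1.0]]
ft_force: [0.5, -0.5, 0.3]
grip_width: 0.0206
gripper_force: 8.0
clock: 30.12
tool_pos: [0.6711, -0.0929, 0.1472]
eef_rot: [[-0.998, 0.07, -0.002], [0.07, 0.998, 0.0], [0.002, 0.0, -1.0]]
ft_force: [-0.5, 0.4, 0.3]
grip_width: 0.0322
gripper_force: 0.0
clock: 30.95
tool_pos: [0.6711, -0.0932, 0.2165]
eef_rot: [[-0.998, 0.07, -0.002], [0.07, 0.998, 0.0], [0.002, -0.0, -1.0]]
ft_force: [0.6, 0.1, -0.1]
grip_width: 0.0442
gripper_force: 0.0
clock: 31.78
t0 [([287.35, 289.91], 23)] ([327.79, 299.05], 298)
now [([286.35, 282.78], 23)] ([332.26, 296.96], 279)
now [([286.35, 282.78], 23)] ([332.19, 296.98], 278)
```

The pointer row is 282.8, which is the predicted level. I'll confirm against the strip's mark.

Run:
```python
from h import *
im=snap('scene','s2.png'); cv2.imwrite('pics/s2c.png',cv2.resize(im[265:335,265:435],None,fx=4.6,fy=4.6,interpolation=cv2.INTER_CUBIC))
```

```text
(no output)
```

View pics/s2c.png

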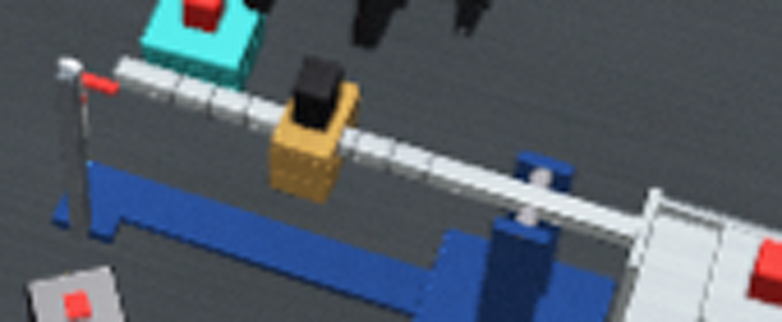

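At 4.6×, the pointer lies beside the strip's mark (crop (84,98)), and the beam looks parallel to its base. The −0.12 stop reference and the 11 mm poise shift also agree with level. It has stood level for more than 1.5 s untouched, so I'll now fetch the tin.

```bash
python3 -m inch '[[0,0,-24,-0.035,0.4],[-2,20,0,0,0.4],[-2,38,0,0,0.4],[-2,38,0,0,0.4],[-2,38,0,0,0.4],[-1,38,0,0,0.4],[0,38,0,0,0.4],[0,27,0,0,0.4],[0,15,0,0,0.4],[0,0,0,0,0.4]]'
python3 -m inch '[[0,0,20,0,0.4],[0,0,30,0,0.4],[0,0,30,0,0.4],[0,0,20,0,0.4],[0,0,12,0,0.4],[0,0,0,0,0.4],[0,0,0,0,0.4],[0,0,0,0,1],[0,0,0,0,1],[0,0,0,0,1]]' 45
python3 -m inch '[[0,0,0,0,1],[0,0,0,0,1],[0,0,-10,0,1],[0,0,-20,0,1],[0,0,-30,0,1],[0,0,-30,0,1],[0,0,-20,0,1],[0,0,0,0,1],[0,0,0,0,1],[0,0,0,0,1]]'
python3 p.py .462 -.340 .23 94
```

```text
clock: 32.77
tool_pos: [0.6885, 0.1638, 0.2418]
eef_rot: [[-1.0, 0.028, -0.001], [0.028, 1.0, 0.003], [0.001, 0.003, -1.0]]
ft_force: [0.2, -0.0, 0.4]
grip_width: 0.0531
gripper_force: 0.0
clock: 33.6
tool_pos: [0.6905, 0.1586, 0.1315]
eef_rot: [[-0.999, 0.035, 0.003], [0.035, 0.999, 0.001], [-0.003, 0.001, -1.0]]
ft_force: [-0.3, 0.3, -0.1]
grip_width: 0.0349
gripper_force: 0.0
clock: 34.43
tool_pos: [0.6883, 0.1579, 0.2379]
eef_rot: [[-0.999, 0.034, -0.003], [0.034, 0.999, -0.001], [0.003, -0.001, -1.0]]
ft_force: [-0.7, 0.3, -3.7]
grip_width: 0.0222
gripper_force: 44.7
clock 34.4 cur 88 turn -0.104 shift [ 260. -481.    9.] pos [0.688 0.158 0.238] F [-0.7  0.3 -3.7] w 0.022 q7 0.96
```

Tin held (−3.7 N). Carrying it to the orange tray.

```bash
python3 -m inch '[[0,0,0,-0.104,1],[10,-17,0,0,1],[18,-34,0,0,1],[19,-34,0,0,1],[18,-34,0,0,1],[19,-34,0,0,1],[18,-34,0,0,1],[19,-34,0,0,1],[18,-34,0,0,1],[19,-34,0,0,1]]'
python3 -m inch '[[19,-34,0,0,1],[18,-34,0,0,1],[19,-34,0,0,1],[18,-34,0,0,1],[18,-36,0,0,1],[10,-20,0,0,1],[0,0,0,0,1],[0,0,0,0,1],[0,0,0,0,1],[0,0,0,0,1]]'
python3 p.py .462 -.340 .058 94
```

```text
clock: 35.27
tool_pos: [0.5496, -0.1423, 0.2378]
eef_rot: [[-0.998, -0.07, -0.004], [-0.07, 0.998, 0.001], [0.004, 0.001, -1.0]]
ft_force: [0.3, -0.0, -3.8]
grip_width: 0.0219
gripper_force: 44.7
clock: 36.1
tool_pos: [0.4639, -0.3374, 0.239]
eef_rot: [[-0.997, -0.072, -0.001], [-0.072, 0.997, 0.002], [0.001, 0.002, -1.0]]
ft_force: [-0.4, -0.3, -3.2]
grip_width: 0.0213
gripper_force: 44.7
clock 36.1 cur 94 turn 0.002 shift [  2.  -3. 181.] pos [ 0.464 -0.337  0.239] F [-0.4 -0.3 -3.2] w 0.021 q7 1.77
```

Place it, release, and move on toward T5 at about (0.444,−0.139), yaw 79°.

```bash
python3 -m inch '[[2,-3,20,0,1],[0,0,30,0,1],[0,0,30,0,1],[0,0,30,0,1],[0,0,30,0,1],[0,0,20,0,1],[0,0,12,0,1],[0,0,6,0,1],[0,0,3,0,1],[0,0,0,0,1]]'
python3 -m inch '[[0,0,0,0,0.6],[0,0,0,0,0.5],[0,0,0,0,0.5],[0,0,-20,0,0.5],[0,0,-30,0,0.4],[0,0,-30,0,0.4],[0,0,-20,0,0.4],[0,0,0,0,0.4],[0,0,0,0,0.4],[0,0,0,0,0.4]]'
python3 p.py .444 -.139 .15 79
```

```text
clock: 36.93
tool_pos: [0.4616, -0.3424, 0.0614]
eef_rot: [[-0.998, -0.07, -0.001], [-0.07, 0.998, -0.002], [0.001, -0.002, -1.0]]
ft_force: [-7.1, 0.7, 11.8]
grip_width: 0.0215
gripper_force: 45.0
clock: 37.77
tool_pos: [0.4614, -0.3424, 0.1582]
eef_rot: [[-0.998, -0.069, -0.001], [-0.069, 0.998, 0.0], [0.001, 0.0, -1.0]]
ft_force: [0.5, 0.6, -1.2]
grip_width: 0.053
gripper_force: 0.0
clock 37.8 cur 94 turn 0.261 shift [ 56. 196.   8.] pos [ 0.461 -0.342  0.158] F [ 0.5  0.6 -1.2] w 0.053 q7 1.70
```

```bash
sed -i "s#^im=cv2.imread('pics/top0.png')#im=snap('top','tn.png')#" m.py; python3 m.py | grep -E "red|white"
```

```text
red [320. 238.] 34 pos [ 0.563 -0.192] size [0.014, 0.021] ang [-90.0, 180.0]
red [160. 251.] 41 pos [0.521 0.345] size [0.02, 0.017] ang [-90.0, -177.0]
red [178. 250.] 42 pos [0.521 0.284] size [0.02, 0.017] ang [-90.0, -178.0]
red [305. 272.] 34 pos [ 0.448 -0.143] size [0.02, 0.017] ang [-0.0, -90.0]
red [152. 276.] 41 pos [0.434 0.367] size [0.02, 0.017] ang [-90.0, -177.0]
red [297. 304.] 30 pos [ 0.34  -0.114] size [0.018, 0.017] ang [-18.0, -108.0]
white [120. 204.] 120 pos [0.694 0.498] size [0.348, 0.004] ang [0.0, -94.0]
white [224. 200.] 1439 pos [0.703 0.079] size [0.131, 0.298] ang [-1.0, -93.0]
white [308. 202.] 105 pos [ 0.692 -0.153] size [0.013, 0.094] ang [-4.0, -94.0]
white [369. 216.] 140 pos [ 0.644 -0.362] size [0.044, 0.044] ang [-63.0, -155.0]
white [171. 252.] 527 pos [0.521 0.316] size [0.119, 0.058] ang [-90.0, -178.0]
white [305. 273.] 276 pos [ 0.447 -0.142] size [0.06, 0.062] ang [-10.0, -100.0]
white [154. 277.] 262 pos [0.435 0.37 ] size [0.058, 0.061] ang [-90.0, -177.0]
```

T5 is unmoved. Grasping it.

```bash
python3 -m inch '[[0,0,0,0.13,0.4],[0,0,0,0.12,0.4],[0,0,0,0.12,0.4],[0,0,0,0.02,0.4],[5,17,0,0,0.4],[10,36,0,0,0.4],[10,36,0,0,0.4],[10,36,0,0,0.4],[10,36,0,0,0.4],[11,35,8,0,0.4]]' 30 || echo REFUSED
python3 p.py .444 -.139 .15 79
```

```text
REFUSED
clock 37.8 cur 94 turn 0.261 shift [ 56. 196.   8.] pos [ 0.461 -0.342  0.158] F [-0.6 -0.1 -0. ] w 0.053 q7 1.70out of range: row 1 has 0.13, outside -0.125 to 0.125
```

```bash
python3 -m inch '[[0,0,0,0.09,0.4],[0,0,0,0.09,0.4],[0,0,0,0.08,0.4],[5,17,0,0,0.4],[10,36,0,0,0.4],[10,36,0,0,0.4],[10,36,0,0,0.4],[10,36,0,0,0.4],[6,20,8,0,0.4],[5,15,0,0,0.4]]' 30
python3 -m inch '[[0,0,20,0,0.4],[0,0,30,0,0.4],[0,0,30,0,0.4],[0,0,18,0,0.4],[0,0,0,0,0.4],[0,0,0,0,0.4],[0,0,0,0,1],[0,0,0,0,1],[0,0,0,0,1],[0,0,0,0,1]]'
python3 -m inch '[[0,0,0,0,1],[0,0,0,0,1],[0,0,-10,0,1],[0,0,-25,0,1],[0,0,-30,0,1],[0,0,-20,0,1],[0,0,0,0,1],[0,0,0,0,1],[0,0,0,0,1],[0,0,0,0,1]]'
python3 p.py .434 .290 .14 93
```

```text
clock: 38.65
tool_pos: [0.4426, -0.1361, 0.1493]
eef_rot: [[-0.983, 0.186, -0.003], [0.186, 0.983, 0.002], [0.004, 0.001, -1.0]]
ft_force: [-0.6, 0.5, 0.6]
grip_width: 0.0528
gripper_force: 0.0
clock: 39.48
tool_pos: [0.4444, -0.1397, 0.0537]
eef_rot: [[-0.982, 0.19, 0.002], [0.19, 0.982, -0.0], [-0.002, 0.0, -1.0]]
ft_force: [0.1, 0.0, 0.3]
grip_width: 0.0284
gripper_force: 0.0
clock: 40.32
tool_pos: [0.4431, -0.1394, 0.1368]
eef_rot: [[-0.982, 0.189, -0.002], [0.189, 0.982, 0.0], [0.002, -0.0, -1.0]]
ft_force: [0.6, 0.1, -1.5]
grip_width: 0.0217
gripper_force: 29.7
clock 40.3 cur 79 turn -0.243 shift [-13. 429.  -3.] pos [ 0.443 -0.139  0.137] F [ 0.6  0.1 -1.5] w 0.022 q7 1.05
```

Empty; on to the near-right slot.

```bash
python3 -m inch '[[0,0,0,-0.12,1],[0,0,0,-0.123,1],[-1,20,0,0,1],[-1,39,0,0,1],[-1,39,0,0,1],[-1,39,0,0,1],[-1,39,0,0,1],[-1,39,0,0,1],[-1,39,0,0,1],[-1,39,0,0,1]]'
python3 -m inch '[[-1,39,0,0,1],[-1,39,0,0,1],[-1,38,0,0,1],[0,20,0,0,1],[0,0,0,0,1],[0,0,0,0,1],[0,0,20,0,1],[0,0,25,0,1],[0,0,20,0,1],[0,0,5,0,1]]'
python3 p.py .432 .290 .058 93
```

```text
clock: 41.15
tool_pos: [0.4354, 0.1553, 0.1366]
eef_rot: [[-0.999, -0.053, -0.002], [-0.053, 0.999, -0.001], [0.002, -0.001, -1.0]]
ft_force: [1.1, -1.9, -1.7]
grip_width: 0.0215
gripper_force: 29.7
clock: 41.98
tool_pos: [0.431, 0.2859, 0.0647]
eef_rot: [[-0.999, -0.051, -0.005], [-0.05, 0.999, -0.006], [0.005, -0.006, -1.0]]
ft_force: [0.6, -1.3, -1.7]
grip_width: 0.0219
gripper_force: 29.7
clock 42.0 cur 93 turn -0.002 shift [-1.  4.  7.] pos [0.431 0.286 0.065] F [ 0.6 -1.3 -1.7] w 0.022 q7 0.48
```

```bash
python3 -m inch '[[0,0,5,0,1],[0,0,4,0,1],[0,0,0,0,1],[0,0,0,0,0.6],[0,0,0,0,0.6],[0,0,0,0,0.6],[0,0,-20,0,0.6],[0,0,-40,0,0.5],[0,0,-40,0,0.5],[0,0,-40,0,0.5]]'
python3 -m inch '[[0,0,-40,0.06,0.5],[0,0,0,0.06,0.5],[0,0,0,0,0.5],[0,0,0,0,0.5],[0,0,0,0,0.5],[0,0,0,0,0.5],[0,0,0,0,0.5],[0,0,0,0,0.5],[0,0,0,0,0.5],[0,0,0,0,0.5]]' 8
python3 p.py .671 -.097 .23 86
```

```text
clock: 42.82
tool_pos: [0.432, 0.2893, 0.2008]
eef_rot: [[-0.999, -0.053, -0.0], [-0.053, 0.999, 0.0], [0.0, 0.0, -1.0]]
ft_force: [1.4, 0.5, -0.3]
grip_width: 0.044
gripper_force: 0.0
clock: 43.65
tool_pos: [0.4324, 0.2894, 0.2384]
eef_rot: [[-0.998, 0.068, -0.001], [0.068, 0.998, -0.0], [0.001, -0.0, -1.0]]
ft_force: [-0.5, -0.7, -0.3]
grip_width: 0.044
gripper_force: 0.0
clock 43.6 cur 86 turn 0.002 shift [-265. -369.    8.] pos [0.432 0.289 0.238] F [-0.5 -0.7 -0.3] w 0.044 q7 0.53
```

```bash
python3 -m inch '[[-10,-15,0,0,0.45],[-22,-31,0,0,0.45],[-22,-31,0,0,0.45],[-22,-31,0,0,0.45],[-22,-31,0,0,0.45],[-22,-31,0,0,0.45],[-22,-31,0,0,0.45],[-22,-31,0,0,0.45],[-22,-31,0,0,0.45],[-22,-31,0,0,0.45]]'
python3 -m inch '[[-22,-31,0,0,0.45],[-22,-31,0,0,0.45],[-13,-13,0,0,0.45],[0,0,0,0,0.45],[0,0,0,0,0.45],[0,0,0,0,0.45],[0,0,0,0,0.45],[0,0,0,0,0.45],[0,0,0,0,0.45],[0,0,0,0,0.45]]'
python3 - <<'E'
from h import *
snap('wrist','w5.png')
E
python3 p.py .671 -.097 .147 86
```

```text
clock: 44.48
tool_pos: [0.6207, -0.0198, 0.2387]
eef_rot: [[-0.998, 0.068, -0.0], [0.068, 0.998, 0.0], [0.0, 0.0, -1.0]]
ft_force: [1.1, -0.1, -0.3]
grip_width: 0.0485
gripper_force: 0.0
clock: 45.32
tool_pos: [0.6717, -0.0958, 0.2391]
eef_rot: [[-0.998, 0.067, 0.0], [0.067, 0.998, 0.0], [-0.0, 0.0, -1.0]]
ft_force: [-0.2, 1.1, -0.1]
grip_width: 0.0486
gripper_force: 0.0
clock 45.4 cur 86 turn 0.003 shift [ 1. -1. 92.] pos [ 0.672 -0.096  0.239] F [ 0.4 -0.   0.7] w 0.048 q7 1.32
```

View pics/w5.png

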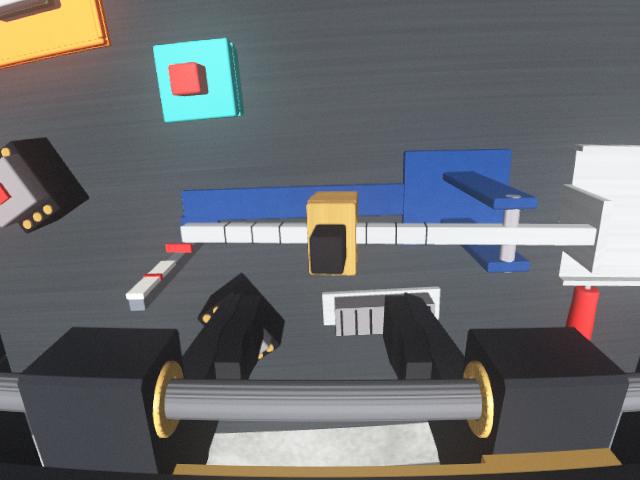

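The fin's top is at (328,255), aligned and about 4 mm toward the pan. Grasp it and slide it home.

```bash
python3 -m inch '[[0,4,20,0,0.45],[0,0,30,0,0.45],[0,0,25,0,0.45],[0,0,12,0,0.45],[0,0,5,0,0.45],[0,0,0,0,0.45],[0,0,0,0,1],[0,0,0,0,1],[0,0,0,0,1],[0,0,0,0,1]]' 8
python3 -m inch '[[0,0,0,0,1],[0,5,0,0,1],[0,12,0,0,1],[0,15,0,0,1],[0,15,0,0,1],[0,15,0,0,1],[0,15,0,0,1],[0,8,0,0,1],[0,0,0,0,1],[0,0,0,0,1]]'
python3 -m inch '[[0,2,0,0,1],[0,2,0,0,1],[0,2,0,0,1],[0,2,0,0,1],[0,0,0,0,1],[0,0,0,0,1],[0,0,0,0,1],[0,0,0,0,1],[0,0,0,0,1],[0,0,0,0,1]]'
python3 p.py .68 .005 .147 86
```

```text
clock: 46.2
tool_pos: [0.6728, -0.0926, 0.148]
eef_rot: [[-0.998, 0.068, 0.002], [0.068, 0.998, -0.0], [-0.002, 0.0, -1.0]]
ft_force: [0.0, 0.1, 0.4]
grip_width: 0.024
gripper_force: 0.0
clock: 47.03
tool_pos: [0.6795, -0.0063, 0.1493]
eef_rot: [[-0.998, 0.067, 0.004], [0.067, 0.998, 0.001], [-0.004, 0.001, -1.0]]
ft_force: [-1.1, -0.1, 8.0]
grip_width: 0.022
gripper_force: 8.4
clock: 47.87
tool_pos: [0.6799, -0.0037, 0.1492]
eef_rot: [[-0.998, 0.07, 0.004], [0.07, 0.998, -0.005], [-0.004, -0.005, -1.0]]
ft_force: [-0.9, -6.1, 11.3]
grip_width: 0.021
gripper_force: 7.9
clock 47.9 cur 86 turn -0.001 shift [1. 9. 2.] pos [ 0.68  -0.004  0.149] F [-0.9 -6.1 11.3] w 0.021 q7 1.14
```

```bash
python3 -m inch '[[0,0,-3,0,1],[0,0,-2,0,1],[0,0,0,0,1],[0,2,0,0,1],[0,2,0,0,1],[0,2,0,0,1],[0,0,0,0,1],[0,0,0,0,1],[0,0,0,0,1],[0,0,0,0,1]]'
python3 -m inch '[[0,0,0,0,0.5],[0,0,0,0,0.5],[0,0,0,0,0.5],[0,0,-10,0,0.5],[0,0,-25,0,0.5],[0,0,-35,0,0.5],[0,0,-35,0,0.5],[0,0,0,0,0.5],[0,0,0,0,0.5],[0,0,0,0,0.5]]'
python3 -m inch '[[20,0,0,0,0.5],[35,0,0,0,0.5],[35,0,0,0,0.5],[35,0,0,0,0.5],[35,0,0,0,0.5],[35,0,0,0,0.5],[35,0,0,0,0.5],[0,0,0,0,0.5],[0,0,0,0,0.5],[0,0,0,0,0.5]]' | head -2
python3 tilt.py|head -2; python3 m.py|grep -E "red|white"
python3 - <<'E'
from h import *
s=cv2.imread('pics/tn.png')[150:345,130:400]; cv2.imwrite('pics/fin.png',cv2.resize(s,None,fx=2.9,fy=2.9,interpolation=cv2.INTER_CUBIC))
E
```

```text
clock: 48.7
tool_pos: [0.68, -0.0005, 0.153]
eef_rot: [[-0.997, 0.071, 0.002], [0.071, 0.997, -0.009], [-0.003, -0.009, -1.0]]
ft_force: [1.8, -12.0, 7.4]
grip_width: 0.02
gripper_force: 8.2
clock: 49.53
tool_pos: [0.678, 0.0072, 0.2565]
eef_rot: [[-0.998, 0.066, -0.002], [0.066, 0.998, 0.001], [0.002, 0.001, -1.0]]
ft_force: [-0.4, -0.6, 0.3]
grip_width: 0.0443
gripper_force: 0.0
clock: 50.37
tool_pos: [0.4497, 0.0219, 0.2564]
t0 [([287.35, 289.91], 23)] ([327.79, 299.05], 298)
now [([286.26, 283.0], 23)] ([366.63, 307.62], 280)
red [320. 238.] 34 pos [ 0.563 -0.192] size [0.014, 0.021] ang [-90.0, 180.0]
red [160. 251.] 41 pos [0.521 0.345] size [0.02, 0.017] ang [-90.0, -177.0]
red [178. 251.] 41 pos [0.521 0.284] size [0.02, 0.017] ang [-90.0, -178.0]
red [365. 267.] 37 pos [ 0.462 -0.342] size [0.02, 0.017] ang [-90.0, 179.0]
red [176. 276.] 36 pos [0.437 0.286] size [0.017, 0.017] ang [-90.0, -178.0]
red [152. 276.] 41 pos [0.434 0.367] size [0.02, 0.017] ang [-90.0, -177.0]
red [297. 304.] 30 pos [ 0.34  -0.114] size [0.018, 0.017] ang [-18.0, -108.0]
white [120. 204.] 120 pos [0.694 0.498] size [0.348, 0.004] ang [0.0, -94.0]
white [221. 201.] 1278 pos [0.705 0.121] size [0.134, 0.195] ang [0.0, -92.0]
white [295. 200.] 213 pos [ 0.7   -0.108] size [0.014, 0.191] ang [-1.0, -92.0]
white [369. 216.] 140 pos [ 0.644 -0.362] size [0.044, 0.044] ang [-63.0, -155.0]
white [171. 252.] 527 pos [0.521 0.316] size [0.119, 0.058] ang [-90.0, -178.0]
white [364. 268.] 258 pos [ 0.463 -0.342] size [0.06, 0.06] ang [-84.0, -176.0]
white [154. 277.] 262 pos [0.435 0.37 ] size [0.058, 0.061] ang [-90.0, -177.0]
white [178. 276.] 278 pos [0.436 0.287] size [0.061, 0.058] ang [-90.0, -178.0]
white [259. 339.] 290 pos [0.226 0.012] size [0.096, 0.037] ang [-76.0, -165.0]
```

View pics/fin.png

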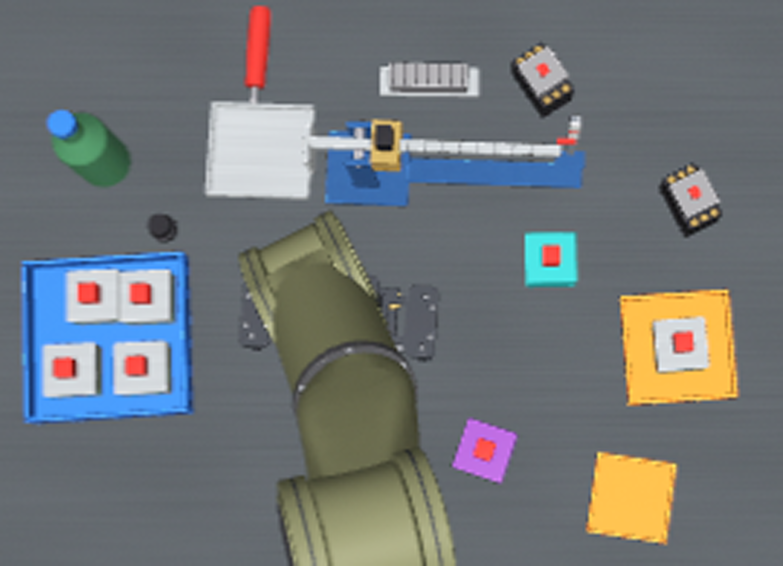

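The last picture shows four tins upright in the crate and the loaded tin in the middle of the large orange tray. The pointer (row 283.0) reads level with the pan empty, so the poise is home; this also confirms the earlier weighing was level. Handing in.

```bash
python3 -c "from plant import close_job; print(close_job())"
```

```text
the job is handed in; nothing more can be done
None
```

The job is handed in; the judge gave no result, but the last picture shows the loaded tin, weighed with the beam level, in the large orange tray, all four empties in the blue crate and the poise home.

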